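# Turn the marker round in its dock

### The arm

A 6-joint arm with a two-finger parallel gripper is mounted at the origin on a cart in front of the work surface, level with it; the furniture and walls round the work are solid. World frame = base frame: x ahead of the robot, y to its left, z up, the work surface at z = 0. Lengths are in m, angles in rad, forces in N, time in s.
With the tool pointing down it reaches from about 0.3 to 0.875 m from the base axis. Payload 6.4 kg.
Tool frame: the origin (TCP) lies on the centre line of the jaws, within the pads' length; the fingertips stand 22 mm ahead of it and the grasp point (between the pads) lies 3 mm ahead of it; z points along the fingers, y is the line along which they close (so a half turn about z gives the same grasp; the last joint's range is limited). The gripper opens to 88 mm and grips with 3 to 60 N. Pads are 18 mm wide; open, the fingers measure 123 mm over their backs; the gripper's body (75 mm by 187 mm) begins 45 mm behind the grasp point.
Start: joints at [1.139, 0.181, 1.607, -0, 1.354, -0.206], TCP at [0.129, 0.56, 0.261] pointing down, gripper open.
Joint ranges: [-2.99, 2.99], [-0.89, 2.07], [0.3, 2.58], [-1.14, 4.28], [0, 2.63], [-3.12, 3.12]. Speed limits (rad/s): [2.57, 2.57, 3.01, 3.14, 3.14, 3.14].

### API

Orientations are given as a rotation vector (axis times angle).
In Python, from workcell import env gives the robot as it stands.
- The arm moves only by the tool apply_moves, never from a script. Its argument "rows" is a list that holds one entry, the list of rows, each a list of 7 numbers: the turn, a rotation vector about the tool's x, y, z in rad, then the shift along the tool's x, y, z in units of 60 mm (1.0 is 60 mm), then the finger opening in mm, from 0 to 88.1. In form: [[[wx, wy, wz, x, y, z, gripper], ...]]. A call has 1 to 10 rows; each row shifts and turns the commanded pose from where the row before left it, along the tool's axes as they then stand; what a row does not reach is not made up. A row lasts 1/8 s, in which the tool goes at most 62.5 mm and 10.7 degrees, less where a joint would pass 70% of its speed; a pose out of reach is approached as far as the arm can. A call is refused whole if a number of a shift passes 1 or a number of a turn 0.188, either way. A call with a gripper value outside its range is refused whole. The fingers move at their own pace and stop on an object; "squeeze" is the grip in N (left out, the last holds). Time passes only in rows, so rows that do not move let the fingers close. It gives the time, the measured TCP pose, the force, the opening and the grip force at its end, in the units of the state.
- env.get_state(): the state, without advancing time (a new reading comes with each control period).
- env.get_image(name): name is "scene" or "top" or "wrist"; returns a dict with "img" (400x640x3 uint8, red, green, blue), "depth" (400x640 float32, m along the optical axis (not along the pixel's ray), 0 where there is no reading), "vertical_fov" (degrees; the focal length in pixels is half the picture's height over the tangent of half this angle, whatever the lens; pixels are square), "cx", "cy" (the principal point, pixels), "T" (4x4, takes a point from camera to world coordinates). Camera axes: x right, y down, z forward; pixel columns grow to the right and rows downward; lengths in m; the calibration is good to about 2 mm. A picture is of the moment at which its call begins.
- env.close_job(): hands the job in; it is judged then, once.
The state is a dict: "time_s": time; "qpos": joint angles; "qd": joint speeds; "joint_efforts": joint torques, N m; "tcp_pos": TCP position; "eef_rot": TCP orientation; "force": force on the tool from outside, world axes, zero at the start; "wrist_torque": the same for the moment, N m; "grip_width": finger opening in m; "grasp_force": force on a finger pad.
Only numpy, scipy, OpenCV 4.12 (cv2) and the standard library are available. Lean on these libraries where they do the work, as an engineer would, in place of code of your own. Each camera call takes 0.05 s, during which the arm holds its last target. There are 200 camera calls.

### The job

The blue-capped marker was put into its little wooden dock the wrong way round, cap first. Draw it right out, lay it on the table clear of the dock and let go of it; then put it back the other way round, white end first and fully home against the stop, so that the blue cap is what sticks out of the mouth. Leave the other things on the table where they are.

Things in the scene. Friction and masses are not known exactly. Their poses are not given: they have to be found in the camera images.
- marker_mid (a point): centre of the blue-capped white marker (131 mm long, 13 to 14 mm thick, about 18 g, lying on its side), halfway along it and 7 mm above its underside; its own y axis runs along the marker toward the plain white end. Gripping it across, anywhere along its length, works.
- marker_white_end (a point): middle of the marker's plain white end face, 65.5 mm from the centre; at the start this end sticks out of the dock's mouth by about 47 to 57 mm
- marker_cap_end (a point): middle of the end face of the marker's blue cap (cap about 45 mm long), 65.5 mm from the centre; at the start it is inside the dock
- dock_mouth (a point): middle of the open front of the marker dock, 7 mm above the table. The dock is a low brown wooden shelter fixed to the table: outside 95 mm deep, about 60 mm wide (84 mm over two steel foot flanges 4 mm high near its rear), 34 mm high; its bay is 36 mm wide (lips flaring to 46 mm at the mouth), 28 mm high under a roof with a narrow viewing slot, and has no floor, so the marker slides on the table top itself. Own x axis points straight into the bay, z up.
- dock_stop (a point): middle of the grey felt-faced stop at the rear end of the bay, 7 mm above the table, 85 mm straight in from the mouth; own x axis points from the mouth toward the stop, z up. A marker fully home touches it and still sticks out of the mouth by 46 mm.
- red_cup: pink-red mixing cup, 41 mm wide, 28 mm tall; bystander, origin at the middle of its underside
- white_cup: off-white mixing cup, 41 mm wide, 28 mm tall; bystander, origin at the middle of its underside
- glue_stick: cream hot-melt glue stick lying on the table, 108 mm long, 11 mm thick; bystander, origin at the middle of its underside
- blue_screwdriver: small screwdriver with a fluted blue handle, 128 mm long, lying on the table; bystander, origin at the middle of its underside
- small_jar: small pigment jar with a white lid, 40 mm wide, 36 mm tall; bystander, origin at the middle of its underside
- black_tweezers: black tweezers lying on the table, 124 mm long; bystander, origin at the middle of its underside
- flat_pliers: flat-nose pliers with red grips, 134 mm long, lying on the table; bystander, origin at the middle of its underside
- blue_marker: the same marker as a whole, origin at the middle of its underside, y axis toward the plain white end
Not all that is in view belongs to the job. Leave any orange or purple look-alike of the blue_marker alone. There is more than one size of the part that bears dock_mouth; the job needs the larger.

How it is judged:
By the outcome, as a careful person would: the job done as asked, in the order asked, and still so for the second after the job is handed in, with the robot touching nothing.
It also fails if it takes over 54 s, if anything falls off the work surface, if the arm or the gripper's body presses on something with over 40 N, if the wrist force passes 120 N, or if a joint passes its speed limit or range.

## Working session

There is one attempt and no reset: what is moved stays moved. The work goes in short steps, Python scripts to look and compute and a tool call to move; the robot and the scene stay as the last step left them, time stands still between calls to the robot, and variables do not carry over. Pictures are saved under pics/ and viewed, at most 10 in all, crops included, and the job is handed in when it is done.

Besides the shell and the picture viewer there is one more tool, called after ">>>" as name(argument=value, ...), one argument or row to a line, values as JSON. apply_moves: Moves the arm, as the interface text tells. Its arguments: {"type":"object","properties":{"rows":{"type":"array","items":{"type":"array","items":{"type":"array","items":{"type":"number"}}}},"squeeze":{"type":"number"}},"required":["rows"]}

```bash
mkdir -p pics
cat > h.py <<'E'
import numpy as np, cv2
from workcell import env
def cam(n):
    d=env.get_image(n); d['f']=200/np.tan(np.radians(d['vertical_fov'])/2); return d
def ray(d,u,v,z):
    T=d['T']; r=T[:3,:3]@np.array([(u-d['cx'])/d['f'],(v-d['cy'])/d['f'],1]); o=T[:3,3]
    return o+r*(z-o[2])/r[2]
def pt(d,u,v):
    z=d['depth'][int(v),int(u)]; return (d['T']@np.array([(u-d['cx'])/d['f']*z,(v-d['cy'])/d['f']*z,z,1]))[:3]
def save(d,n): cv2.imwrite('pics/'+n,d['img'][:,:,::-1])
def pix(d,p):
    q=np.linalg.inv(d['T'])@np.r_[p,1]; return q[0]/q[2]*d['f']+d['cx'],q[1]/q[2]*d['f']+d['cy']
E
python3 - <<'E'
from h import *
for n in ('top','scene'):
    d=cam(n); save(d,n+'0.png'); print(n,d['f'],d['cx'],d['cy'],d['T'].round(3).tolist())
    import pickle; pickle.dump(d,open(n+'0.pkl','wb'))
print(env.get_state())
E
```

```text
top 403.4519356303079 318.7156061610303 198.29322603325122 [[-0.005, -0.977, 0.212, 0.237], [-1.0, 0.005, -0.002, 0.011], [0.0, -0.212, -0.977, 1.306], [0.0, 0.0, 0.0, 1.0]]
scene 515.6622227101647 317.210803781943 201.72758489719578 [[0.511, -0.372, 0.775, -0.784], [-0.859, -0.217, 0.463, -0.723], [-0.004, -0.902, -0.431, 0.752], [0.0, 0.0, 0.0, 1.0]]
{'time_s': 0.1, 'qpos': array([ 1.13867011e+00,  1.81421555e-01,  1.60787298e+00, -1.97217839e-05,
        1.35378893e+00, -2.06288884e-01]), 'qd': array([ 0.00150489, -0.00179714, -0.0030212 , -0.0007483 ,  0.00156524,
        0.0007408 ]), 'joint_efforts': array([ 1.39725398e-03, -4.34811115e+01, -3.42702091e+01,  7.05720903e-02,
        3.38617992e-02, -6.03951798e-05]), 'tcp_pos': array([0.12855384, 0.5600044 , 0.25994255]), 'eef_rot': array([-3.53933667e-01, -3.12113857e+00,  2.23263678e-03]), 'force': array([-1.10087999,  0.46167349,  0.77510512]), 'wrist_torque': array([0.03093178, 0.01880935, 0.01014251]), 'grasp_force': 0.0, 'grip_width': 0.08801680490043852}
```

View pics/top0.png

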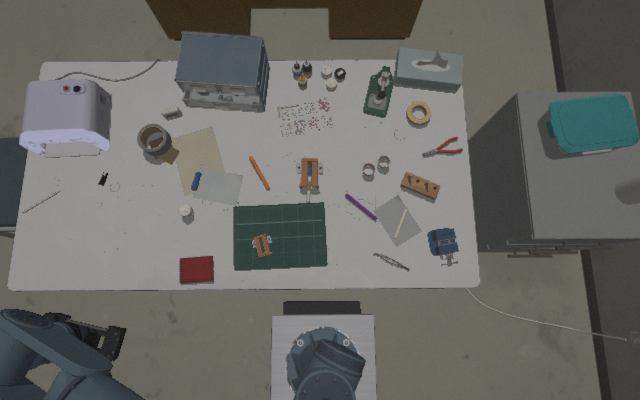

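View pics/scene0.png

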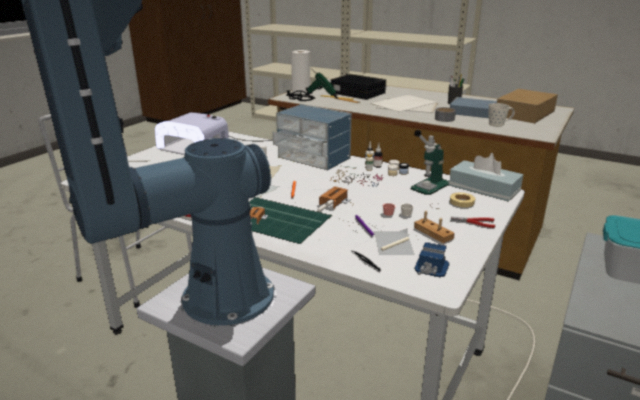

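Top view: two brown docks, a larger one at about (310,173) and a smaller one at (262,245). The look-alikes are the orange marker at (259,172) and the purple one at (361,207). I'll confirm the choice of dock in an enlarged crop.

Run:
```python
from h import *
import pickle
d=pickle.load(open('top0.pkl','rb')); s=pickle.load(open('scene0.pkl','rb'))
a=cv2.resize(d['img'][145:265,230:350],(480,480),interpolation=cv2.INTER_CUBIC)
b=cv2.resize(s['img'][170:230,290:370],(320,240),interpolation=cv2.INTER_CUBIC)
o=np.zeros((480,800,3),np.uint8); o[:,:480]=a; o[:240,480:]=b
cv2.imwrite('pics/crop0.png',o[:,:,::-1])
for u,v in [(310,160),(310,173),(310,187),(298,165),(322,165),(253,235),(270,255),(259,172),(361,207)]: print(u,v,ray(d,u,v,0).round(3), pt(d,u,v).round(3))
```

```text
310 160 [0.653 0.037 0.   ] [0.643 0.037 0.032]
310 173 [0.608 0.037 0.   ] [0.604 0.037 0.014]
310 187 [0.559 0.037 0.   ] [0.557 0.037 0.01 ]
298 165 [0.636 0.078 0.   ] [0.634 0.078 0.007]
322 165 [ 0.635 -0.003  0.   ] [ 0.633 -0.003  0.006]
253 235 [0.4   0.223 0.   ] [0.399 0.222 0.002]
270 255 [0.335 0.166 0.   ] [0.334 0.166 0.005]
259 172 [0.612 0.209 0.   ] [0.608 0.207 0.014]
361 207 [ 0.49  -0.131  0.   ] [ 0.488 -0.129  0.013]
```

View pics/crop0.png

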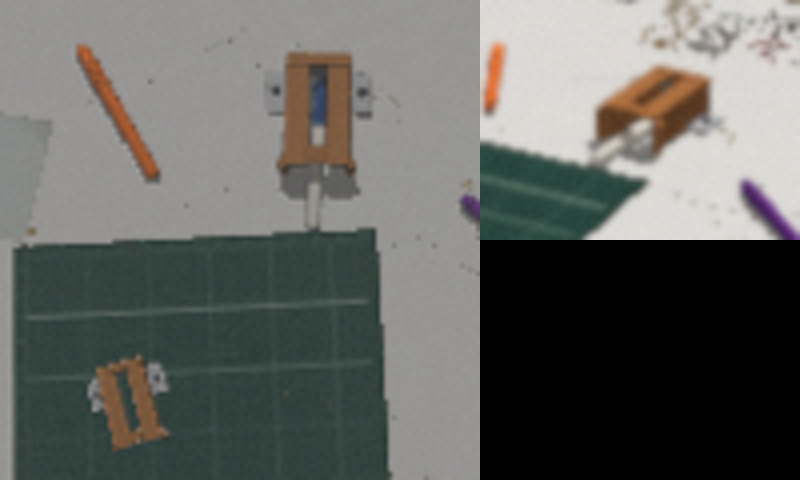

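The crop confirms it. The larger dock, top pixel about (310,173), has the blue cap showing through its roof slot and the white end out of the mouth at about (308,202). The smaller dock at (262,245) is empty. I'm moving over the larger one to look with the wrist camera.

>>> apply_moves(
  rows=[
    [[0,0,0,-0.7,-0.62,0,88],[0,0,0,-0.7,-0.62,0,88],[0,0,0,-0.7,-0.62,0,88],[0,0,0,-0.7,-0.62,0,88],[0,0,0,-0.7,-0.62,0,88],[0,0,0,-0.7,-0.62,0,88],[0,0,0,-0.7,-0.62,0,88],[0,0,0,-0.7,-0.62,0,88],[0,0,0,-0.7,-0.62,0,88],[0,0,0,-0.7,-0.62,0,88]],
  ],
)

```text
time_s: 1.35
tcp_pos: [0.4554, 0.1021, 0.2606]
eef_rot: [0.354, 3.122, 0.0]
force: [0.2, 0.2, -0.1]
grip_width: 0.0881
grasp_force: 0.0
```

>>> apply_moves(
  rows=[
    [[0,0,0,-0.6,-0.6,0,88],[0,0,-0.113,0,0,0,60],[0,0,-0.113,0,0,0,60],[0,0,0,0,0,0,60]],
  ],
)

```text
time_s: 1.85
tcp_pos: [0.4816, 0.0605, 0.2603]
eef_rot: [-0.002, -3.141, -0.0]
force: [-0.5, 0.4, -0.5]
grip_width: 0.0606
grasp_force: 0.0
```

Run:
```python
from h import *
import pickle
d=cam('wrist'); save(d,'w1.png'); pickle.dump(d,open('w1.pkl','wb')); print(d['f'],d['T'].round(3).tolist()); s=env.get_state(); print(s['tcp_pos'],s['eef_rot'],s['qpos'],s['time_s'])
```

```text
284.0446473889709 [[0.0, 0.966, 0.259, 0.416], [1.0, -0.0, 0.0, 0.06], [0.0, 0.259, -0.966, 0.385], [0.0, 0.0, 0.0, 1.0]]
[0.48159128 0.06070337 0.26039733] [-3.38320139e-03 -3.14093092e+00 -1.57861400e-04] [-1.19760200e-01 -2.26590789e-02  1.82568578e+00  2.22695897e-05
  1.33923313e+00 -1.68840738e+00] 1.9
```

View pics/w1.png

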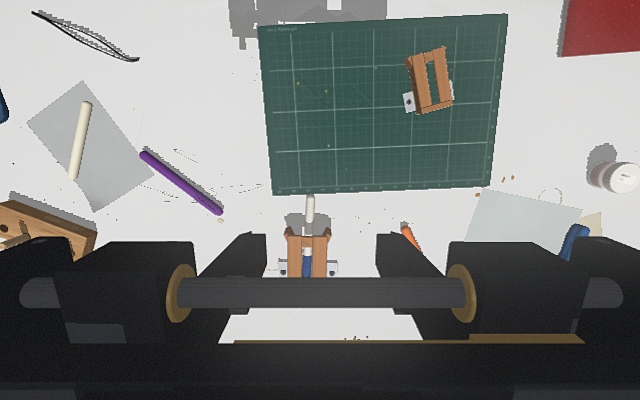

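The wrist view shows the dock at about (307,250) with the blue cap in its slot and the white end at (310,205). It is partly hidden by the gripper, so I'm moving forward for a clear view.

>>> apply_moves(
  rows=[
    [[0,0,0,-0.8,-0.2,0,60],[0,0,0,-0.8,-0.2,0,60],[0,0,0,0,0,0,50],[0,0,0,0,0,0,50]],
  ],
)

```text
time_s: 2.4
tcp_pos: [0.577, 0.0371, 0.2601]
eef_rot: [-0.001, -3.14, -0.0]
force: [0.1, 0.2, -0.1]
grip_width: 0.05
grasp_force: 0.0
```

Run:
```python
from h import *
import pickle
d=cam('wrist'); pickle.dump(d,open('w2.pkl','wb')); print(d['T'][:3,3].round(3)); s=env.get_state(); print(s['tcp_pos'],s['eef_rot'],s['qpos'])
c=d['img'][60:260,220:420]; cv2.imwrite('pics/w2.png',cv2.resize(c,(600,600),interpolation=cv2.INTER_CUBIC)[:,:,::-1])
hsv=cv2.cvtColor(d['img'],cv2.COLOR_RGB2HSV)
br=cv2.inRange(hsv,(5,90,60),(22,220,255)); br[250:]=0
cs=cv2.findContours(br,cv2.RETR_EXTERNAL,cv2.CHAIN_APPROX_NONE)[0]
for c in cs:
    if cv2.contourArea(c)>200: print(cv2.contourArea(c),cv2.minAreaRect(c))
for (u,v) in [(320,y) for y in range(80,240,10)]: print(u,v,d['img'][v,u],pt(d,u,v).round(4))
```

```text
[0.511 0.036 0.385]
[0.57681992 0.03724099 0.26049739] [-2.79718971e-04 -3.14057213e+00 -3.59404225e-04] [-1.40806271e-01  1.88258291e-01  1.59875172e+00  8.54599559e-05
  1.35562515e+00 -1.71144276e+00]
2139.5 ((325.0, 198.5), (73.0, 50.0), 90.0)
733.0 ((445.4690856933594, 198.99563598632812), (89.0333251953125, 9.723127365112305), 64.32318115234375)
3706.0 ((45.083919525146484, 165.10360717773438), (108.35865020751953, 44.824806213378906), 19.384517669677734)
851.0 ((461.36346435546875, 12.260215759277344), (30.675098419189453, 42.93830871582031), 82.14668273925781)
320 80 [54 80 74] [0.4565 0.0353 0.0025]
320 90 [60 84 77] [0.4683 0.0353 0.0034]
320 100 [61 82 79] [0.4803 0.0353 0.0041]
320 110 [60 82 78] [0.4923 0.0353 0.003 ]
320 120 [69 89 84] [0.5046 0.0353 0.0034]
320 130 [206 206 206] [ 5.172e-01  3.530e-02 -4.000e-04]
320 140 [213 212 211] [0.53   0.0353 0.0018]
320 150 [131 130 129] [0.543  0.0353 0.0014]
320 160 [202 200 200] [ 5.565e-01  3.520e-02 -2.000e-04]
320 170 [150 114  86] [0.565  0.0353 0.0331]
320 180 [162 161 156] [0.5817 0.0353 0.0117]
320 190 [136 140 145] [0.5953 0.0352 0.0118]
320 200 [ 77  94 133] [0.6089 0.0352 0.0128]
320 210 [ 74  93 132] [0.6229 0.0352 0.0135]
320 220 [91 93 94] [6.416e-01 3.520e-02 5.000e-04]
320 230 [179 131  97] [0.6443 0.0353 0.0336]
```

View pics/w2.png

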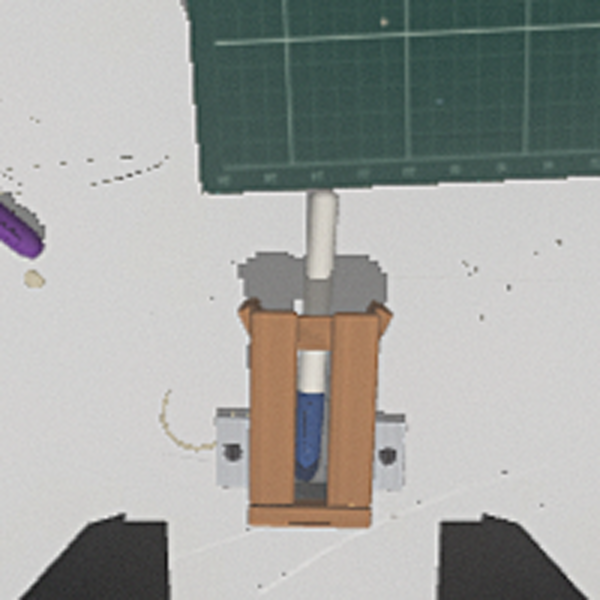

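The wrist crop shows the dock roof from crop (250,312) to (370,520) and the white stub from (322,192) to (319,278). The mat edge is just before the stub tip, and the cap points into the bay. Next I compute the positions.

Run:
```python
from h import *
import pickle
d=pickle.load(open('w2.pkl','rb')); t=pickle.load(open('top0.pkl','rb'))
r=lambda cx,cy,z: ray(d,220+cx/3,60+cy/3,z)
for n,p in dict(roofFL=(250,312),roofFR=(379,314),roofBL=(248,508),roofBR=(371,508),slotFL=(296,350),slotFR=(330,350),slotBL=(293,500),slotBR=(327,500)).items(): print(n,r(*p,.034).round(4))
hsv=cv2.cvtColor(d['img'],cv2.COLOR_RGB2HSV)
# stub: rows between tip and mouth shadow, white columns by height from depth
for v in range(122,156,4):
    P=np.array([pt(d,u,v) for u in range(305,350)]); m=(P[:,2]>.0065)
    u=np.arange(305,350)[m]
    if len(u): print(v,u.min(),u.max(),ray(d,u.mean(),v,.011).round(4),P[m,2].max().round(4))
# triangulate stub tip: wrist (327.3,123.5) and top (308.2,201.5)
def tri(a,b):
    A=[];y=[]
    for c,u,v in (a,b):
        o=c['T'][:3,3]; w=c['T'][:3,:3]@np.array([(u-c['cx'])/c['f'],(v-c['cy'])/c['f'],1]); w/=np.linalg.norm(w)
        M=np.eye(3)-np.outer(w,w); A.append(M); y.append(M@o)
    return np.linalg.lstsq(np.vstack(A),np.hstack(y),rcond=None)[0]
print('tip',tri((d,327.3,124),(t,308.2,201.7)).round(4))
print('roof front R/L', tri((d,220+379/3,60+313/3),(t,230+352/4,145+162/4)).round(4))
print('mat edge',r(320,190,0),r(210,192,0))
for cx,cy in [(240,30),(450,60),(300,100)]: 
    u,v=220+cx//3,60+cy//3; Z=[pt(d,a,b)[2] for a in range(u-6,u+7) for b in range(v-6,v+7)]; print('mat z',np.median(Z))
for cx,cy in [(100,300),(480,300),(480,450)]: 
    u,v=220+cx//3,60+cy//3; Z=[pt(d,a,b)[2] for a in range(u-6,u+7) for b in range(v-6,v+7)]; print('table z',np.median(Z))
cs=cv2.findContours(cv2.inRange(hsv,(4,150,120),(14,255,255)),0,1)[0]
for c in cs:
    if cv2.contourArea(c)>80: print('orange?',[ray(d,*q,.007).round(3) for q in cv2.boxPoints(cv2.minAreaRect(c))])
```

```text
roofFL [0.5574 0.0147 0.034 ]
roofFR [0.5582 0.0679 0.034 ]
roofBL [0.6432 0.0125 0.034 ]
roofBR [0.6432 0.0663 0.034 ]
slotFL [0.5732 0.0336 0.034 ]
slotFR [0.5732 0.0478 0.034 ]
slotBL [0.6395 0.0322 0.034 ]
slotBR [0.6395 0.0471 0.034 ]
126 323 332 [0.5121 0.0448 0.011 ] 0.0132
130 323 331 [0.517  0.0442 0.011 ] 0.0137
134 323 331 [0.522  0.0443 0.011 ] 0.0136
138 322 331 [0.527  0.0436 0.011 ] 0.0137
142 322 331 [0.532  0.0437 0.011 ] 0.3848
146 322 333 [0.5371 0.044  0.011 ] 0.3848
150 322 330 [0.5422 0.0431 0.011 ] 0.0131
154 321 330 [0.5474 0.0424 0.011 ] 0.0137
tip [ 0.5096  0.0442 -0.0019]
roof front R/L [0.5134 0.0289 0.2614]
mat edge [0.50873325 0.04398209 0.        ] [ 0.50958073 -0.00394599  0.        ]
mat z 0.0028673065263890574
mat z 0.0028396183963994015
mat z 0.002967925172957353
table z 0.0006032049907204184
table z 0.0006146789390888419
table z 0.0006224513150349664
orange? [array([0.56 , 0.173, 0.007]), array([0.555, 0.183, 0.007]), array([0.665, 0.247, 0.007]), array([0.67 , 0.237, 0.007])]
```

>>> apply_moves(
  rows=[
    [[0,0,0,0.78,0.11,0,50],[0,0,0,0,0,0.9,50],[0,0,0,0,0,0.9,50],[0,0,0,0,0,0.9,50],[0,0,0,0,0,0.6,50],[0,0,0,0,0,0.4,45],[0,0,0,0,0,0.22,45],[0,0,0,0,0,0,45],[0,0,0,0,0,0,45]],
  ],
)

```text
time_s: 3.58
tcp_pos: [0.5318, 0.0433, 0.0268]
eef_rot: [-0.0, 3.139, -0.0]
force: [1.3, -0.1, 0.2]
grip_width: 0.0449
grasp_force: 0.0
```

>>> apply_moves(
  rows=[
    [[0,0,0,0.02,0.01,0.04,45],[0,0,0,0,0,0,5],[0,0,0,0,0,0,5],[0,0,0,0,0,0,5],[0,0,0,0,0,0,5],[0,0,0,0,0,0,5],[0,0,0,0,0,0,5]],
  ],
  squeeze=15,
)

```text
time_s: 4.45
tcp_pos: [0.5299, 0.0439, 0.0231]
eef_rot: [-0.0, 3.142, -0.0]
force: [0.5, 0.6, 0.9]
grip_width: 0.0114
grasp_force: 14.8
```

>>> apply_moves(
  rows=[
    [[0,0,0,0.1,0,-0.05,5],[0,0,0,0.2,0,-0.05,5],[0,0,0,0.35,0,0,5],[0,0,0,0.35,0,0,5],[0,0,0,0.35,0,0,5],[0,0,0,0.35,0,0,5],[0,0,0,0.2,0,0,5],[0,0,0,0,0,0,5]],
  ],
)

```text
time_s: 5.45
tcp_pos: [0.415, 0.0439, 0.0292]
eef_rot: [0.0, -3.141, -0.0]
force: [0.9, 0.7, -0.0]
grip_width: 0.011
grasp_force: 14.8
```

Run:
```python
from h import *
d=cam('wrist'); t=cam('top'); s=cam('scene')
o=np.zeros((600,800,3),np.uint8)
o[:300,:800]=cv2.resize(d['img'][100:340,:],(800,300)); 
o[300:,:400]=cv2.resize(t['img'][140:240,250:383],(400,300),interpolation=2)
o[300:,400:]=cv2.resize(s['img'][160:250,270:390],(400,300),interpolation=2)
cv2.imwrite('pics/p3.png',o[:,:,::-1])
```

```text
(no output)
```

View pics/p3.png

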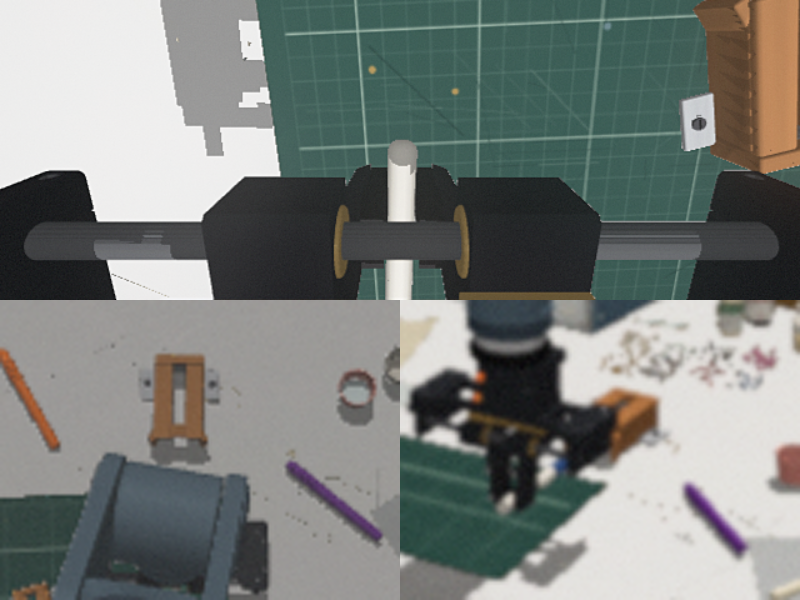

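The marker is out: the slot is empty and the white end shows at (402,150) in the wrist strip. I'm laying it on bare table left of the dock, at about y = 0.125.

>>> apply_moves(
  rows=[
    [[0,0,0,0,0,-0.6,5],[0,0,0,0,0,-0.4,5],[0,0,0,-0.73,0.45,0,5],[0,0,0,-0.73,0.45,0,5],[0,0,0,-0.73,0.45,0,5],[0,0,0,0,0,0.5,5],[0,0,0,0,0,0.4,5],[0,0,0,0,0,0.15,5],[0,0,0,0,0,0,5],[0,0,0,0,0,0,5]],
  ],
)

```text
time_s: 6.85
tcp_pos: [0.5481, 0.1248, 0.0272]
eef_rot: [-0.0, 3.14, 0.0]
force: [-0.6, -0.3, -0.9]
grip_width: 0.0117
grasp_force: 14.8
```

>>> apply_moves(
  rows=[
    [[0,0,0,0,0,0.05,5],[0,0,0,0,0,0.01,5],[0,0,0,0,0,0,5],[0,0,0,0,0,0,30],[0,0,0,0,0,0,30],[0,0,0,0,0,0,30],[0,0,0,0,0,-0.7,30],[0,0,0,0,0,-0.9,30],[0,0,0,-0.4,0,-0.9,40],[0,0,0,0,0,0,50]],
  ],
)

```text
time_s: 8.1
tcp_pos: [0.5757, 0.1249, 0.1782]
eef_rot: [-0.0, 3.13, 0.0]
force: [0.0, 0.4, -0.5]
grip_width: 0.048
grasp_force: 0.0
```

Run:
```python
from h import *
d=cam('wrist'); 
cv2.imwrite('pics/w4.png',d['img'][:,:,::-1]); print(env.get_state()['tcp_pos'],env.get_state()['grasp_force'])
hsv=cv2.cvtColor(d['img'],cv2.COLOR_RGB2HSV)
m=cv2.inRange(hsv,(100,100,40),(125,255,255))
for c in cv2.findContours(m,0,1)[0]:
    if cv2.contourArea(c)>100: r=cv2.minAreaRect(c); print(r,[ray(d,*q,.007).round(4) for q in cv2.boxPoints(r)])
# height field
H,W=d['depth'].shape; v,u=np.mgrid[:H,:W]; z=d['depth']
P=np.stack([(u-d['cx'])/d['f']*z,(v-d['cy'])/d['f']*z,z,np.ones_like(z)],-1)@d['T'].T
k=(P[...,2]>.007)&(P[...,2]<.02)&(abs(P[...,1]-.125)<.03)&(P[...,0]>.48)&(P[...,0]<.68)&(z>0)
Q=P[k]; 
for a in np.arange(.51,.67,.01):
    s=Q[abs(Q[:,0]-a)<.005]
    if len(s): print(a.round(3),len(s),np.percentile(s[:,1],[2,50,98]).round(4),np.percentile(s[:,2],95).round(4))
print(Q[:,0].min(),Q[:,0].max())
```

```text
[0.57303404 0.12490539 0.17491379] 0.0
((319.0, 239.5), (33.0, 10.0), 90.0) [array([0.6162, 0.1166, 0.007 ]), array([0.6162, 0.1276, 0.007 ]), array([0.6562, 0.1278, 0.007 ]), array([0.6562, 0.1163, 0.007 ])]
((603.76220703125, 195.5240478515625), (19.854896545410156, 67.97288513183594), 36.50143814086914) [array([0.6089, 0.4034, 0.007 ]), array([0.549 , 0.4308, 0.007 ]), array([0.5614, 0.4511, 0.007 ]), array([0.6227, 0.4245, 0.007 ])]
0.53 99 [0.1181 0.1242 0.1293] 0.0131
0.54 122 [0.118  0.1237 0.1293] 0.0136
0.55 118 [0.118  0.1237 0.1294] 0.0138
0.56 113 [0.118  0.1232 0.1295] 0.0138
0.57 103 [0.1179 0.1232 0.1284] 0.0135
0.58 108 [0.1168 0.1232 0.1285] 0.0136
0.59 109 [0.1167 0.1221 0.1286] 0.0138
0.6 102 [0.1167 0.1221 0.1286] 0.014
0.61 96 [0.1167 0.1221 0.1276] 0.0142
0.62 106 [0.1155 0.1221 0.1286] 0.0156
0.63 101 [0.1154 0.121  0.1276] 0.0155
0.64 100 [0.1154 0.1216 0.1277] 0.0161
0.65 72 [0.1153 0.121  0.1266] 0.0151
0.66 2 [0.1199 0.1215 0.1231] 0.0108
0.5262945520143726 0.6555318543319764
```

View pics/w4.png

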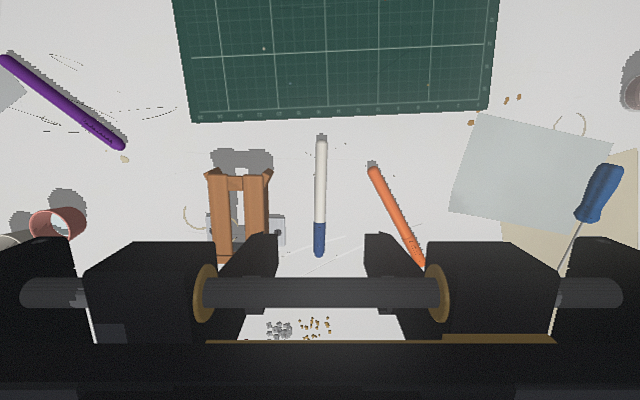

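The marker lies free on bare table, white end at (321,138) and cap end at (319,256), with 40 mm or more to the dock. I'm regrasping it at the cap.

>>> apply_moves(
  rows=[
    [[0,0,0,-0.965,-0.055,0,32],[0,0,0.024,0,0,0.4,32],[0,0,0,0,0,0.9,32],[0,0,0,0,0,0.7,32],[0,0,0,0,0,0.4,32],[0,0,0,0,0,0.1,32],[0,0,0,0,0,0,32],[0,0,0,0,0,0,32]],
  ],
)

```text
time_s: 9.15
tcp_pos: [0.6263, 0.1216, 0.0224]
eef_rot: [-0.036, -3.135, 0.001]
force: [-11.2, -2.1, 19.5]
grip_width: 0.0323
grasp_force: 9.7
```

>>> apply_moves(
  rows=[
    [[0,0,0,0,0,-0.03,32],[0,0,0,0,0,0,32]],
  ],
)

```text
time_s: 9.4
tcp_pos: [0.6278, 0.1216, 0.0228]
eef_rot: [-0.037, -3.139, 0.0]
force: [-0.5, -0.5, 0.6]
grip_width: 0.0318
grasp_force: 0.0
```

Run:
```python
from h import *
d=cam('wrist'); s=env.get_state(); print(s['tcp_pos'],s['force'],s['grasp_force'],s['eef_rot'],s['qpos'])
cv2.imwrite('pics/w5.png',cv2.resize(d['img'],(800,500))[:,:,::-1])
```

```text
[0.62794136 0.121618   0.02292272] [-0.09312958  0.10060417  0.13395839] 0.0 [-3.73726528e-02 -3.13917633e+00  1.95664573e-05] [ 6.06422983e-03  6.11756010e-01  1.55547965e+00  3.25333874e-05
  9.76550735e-01 -1.54094098e+00]
```

View pics/w5.png

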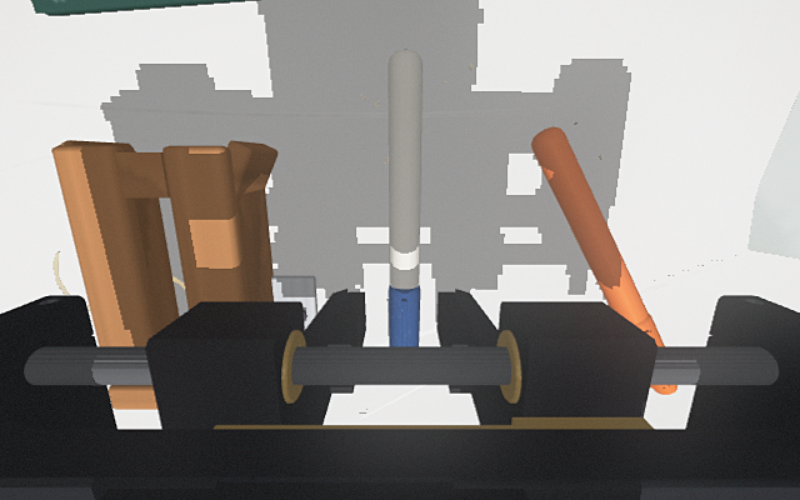

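Contact with the table is relieved, and the fingers straddle the blue cap at about (405,320). I'm closing and lifting.

>>> apply_moves(
  rows=[
    [[0,0,0,0,0,-0.01,5],[0,0,0,0,0,0,5],[0,0,0,0,0,0,5],[0,0,0,0,0,0,5],[0,0,0,0,0,0,5],[0,0,0,0,0,-0.4,5],[0,0,0,0,0,-0.6,5],[0,0,0,0,0,-0.6,5],[0,0,0,0,0,0,5]],
  ],
  squeeze=18,
)

```text
time_s: 10.58
tcp_pos: [0.6315, 0.1217, 0.1247]
eef_rot: [0.037, 3.134, 0.0]
force: [0.2, 0.9, 0.7]
grip_width: 0.0124
grasp_force: 18.0
```

>>> apply_moves(
  rows=[
    [[0,0,0.17,0,0,0,5],[0,0,0.17,0,0,0,5],[0,0,0.17,0,0,0,5],[0,0,0.17,0,0,0,5],[0,0,0.17,0,0,0,5],[0,0,0.17,0,0,0,5],[0,0,0.17,0,0,0,5],[0,0,0.17,0,0,0,5],[0,0,0.17,0,0,0,5],[0,0,0.17,0,0,0,5]],
  ],
)

```text
time_s: 11.82
tcp_pos: [0.6281, 0.1216, 0.1191]
eef_rot: [-2.389, -2.037, 0.003]
force: [-0.4, -0.1, 0.4]
grip_width: 0.0121
grasp_force: 18.0
```

>>> apply_moves(
  rows=[
    [[0,0,0.17,0,0,0,5],[0,0,0.17,0,0,0,5],[0,0,0.17,0,0,0,5],[0,0,0.17,0,0,0,5],[0,0,0.17,0,0,0,5],[0,0,0.17,0,0,0,5],[0,0,0.17,0,0,0,5],[0,0,0.17,0,0,0,5],[0,0,0,0,0,0,5]],
  ],
)

```text
time_s: 12.95
tcp_pos: [0.6282, 0.1216, 0.1194]
eef_rot: [-3.14, -0.093, 0.004]
force: [0.8, -1.1, -0.9]
grip_width: 0.0124
grasp_force: 18.0
```

>>> apply_moves(
  rows=[
    [[0,0,0.08,0,0,0,5],[0,0,0,-0.79,0.34,0,5],[0,0,0,-0.79,0.34,0,5],[0,0,0,-0.79,0.34,0,5],[0,0,0,-0.79,0.34,0,5],[0,0,0,0,0,0.6,5],[0,0,0,0,0,0.6,5],[0,0,0,0,0,0.3,5],[0,0,0,0,0,0,5],[0,0,0,0,0,0,5]],
  ],
)

```text
time_s: 14.2
tcp_pos: [0.4381, 0.0442, 0.0313]
eef_rot: [3.141, -0.032, 0.001]
force: [0.5, -0.0, 0.0]
grip_width: 0.0122
grasp_force: 18.0
```

Run:
```python
from h import *
t=cam('top'); d=cam('wrist'); s=env.get_state(); print(s['tcp_pos'],s['eef_rot'],s['force'])
o=np.zeros((600,800,3),np.uint8)
o[:350,:560]=cv2.resize(d['img'],(560,350)); c=cam('scene')
o[350:,:333]=cv2.resize(t['img'][150:225,260:360],(333,250),interpolation=2)
o[350:,340:]=cv2.resize(c['img'][160:230,270:399],(460,250),interpolation=2)
cv2.imwrite('pics/p6.png',o[:,:,::-1])
```

```text
[0.4384814  0.04418391 0.03173429] [ 3.14116546e+00 -3.32634952e-02  2.56535525e-03] [-0.38759509 -0.33692498 -0.22166078]
```

View pics/p6.png

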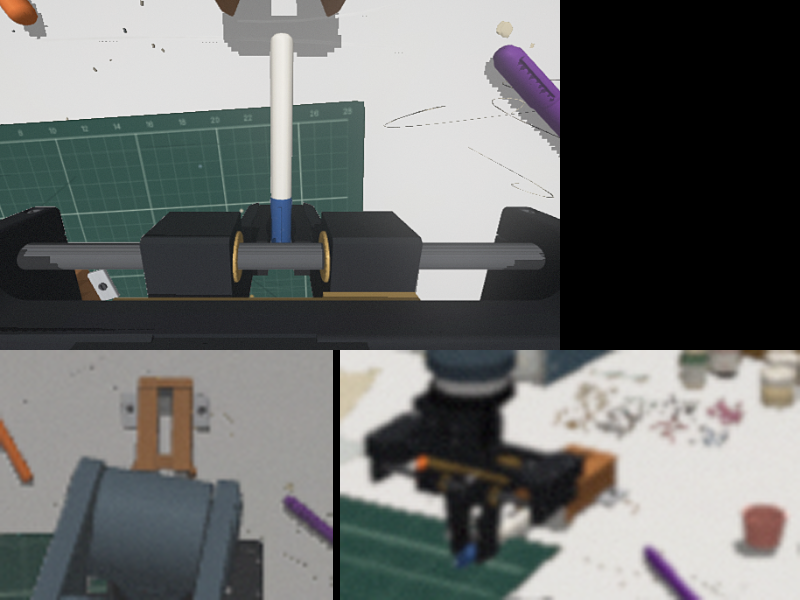

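The white end is centred on the mouth at wrist (282,38) and straight. I'm inserting.

>>> apply_moves(
  rows=[
    [[0,0,0,0.2,0,0.03,5],[0,0,0,0.3,0,0,5],[0,0,0,0.3,0,0,5],[0,0,0,0.3,0,0,5],[0,0,0,0.25,0,0,5],[0,0,0,0.15,0,0,5],[0,0,0,0,0,0.05,5],[0,0,0,0,0,0.05,5],[0,0,0,0,0,0,5],[0,0,0,0,0,0,5]],
  ],
)

```text
time_s: 15.6
tcp_pos: [0.5284, 0.0422, 0.0244]
eef_rot: [3.141, -0.035, 0.003]
force: [-2.0, 1.3, 11.1]
grip_width: 0.0119
grasp_force: 18.0
```

>>> apply_moves(
  rows=[
    [[0,0,0,0.05,0,-0.02,5],[0,0,0,0.05,0,0,5],[0,0,0,0.04,0,0,5],[0,0,0,0,0,0,5]],
  ],
)

```text
time_s: 16.1
tcp_pos: [0.536, 0.0421, 0.0241]
eef_rot: [-3.141, 0.035, 0.001]
force: [-1.2, -0.9, 2.2]
grip_width: 0.0126
grasp_force: 18.0
```

>>> apply_moves(
  rows=[
    [[0,0,0,0.04,0,0,5],[0,0,0,0,0,0,5]],
  ],
)

```text
time_s: 16.35
tcp_pos: [0.5376, 0.0421, 0.024]
eef_rot: [-3.141, 0.035, 0.004]
force: [-5.1, -0.3, 4.6]
grip_width: 0.0123
grasp_force: 18.0
```

>>> apply_moves(
  rows=[
    [[0,0,0,0.03,0,0,5],[0,0,0,0,0,0,5]],
  ],
)

```text
time_s: 16.6
tcp_pos: [0.5379, 0.0421, 0.0239]
eef_rot: [-3.141, 0.034, 0.009]
force: [-10.1, -1.4, 10.5]
grip_width: 0.0124
grasp_force: 18.1
```

>>> apply_moves(
  rows=[
    [[0,0,0,0.03,0,0,5],[0,0,0,0,0,0,5]],
  ],
)

```text
time_s: 16.85
tcp_pos: [0.5382, 0.0422, 0.0237]
eef_rot: [-3.141, 0.034, 0.015]
force: [-15.8, -1.5, 16.5]
grip_width: 0.0125
grasp_force: 18.1
```

Contact with the stop is at the expected place. I'm easing the push, releasing and rising.

>>> apply_moves(
  rows=[
    [[0,0,0,-0.06,0,0,5],[0,0,0,0,0,0,5],[0,0,0,0,0,-0.02,34],[0,0,0,0,0,0,34],[0,0,0,0,0,0,34],[0,0,0,0,0,-0.5,34],[0,0,0,0,0,-0.9,34],[0,0,0,-0.3,0,-0.9,34],[0,0,0,-0.5,0,-0.9,34],[0,0,0,0,0,0,34]],
  ],
)

```text
time_s: 18.1
tcp_pos: [0.4921, 0.043, 0.2226]
eef_rot: [3.14, -0.034, 0.015]
force: [0.5, -0.3, 0.4]
grip_width: 0.0342
grasp_force: 0.0
```

Run:
```python
from h import *
d=cam('wrist'); s=env.get_state(); print(s['tcp_pos'],s['force'],s['time_s'])
cv2.imwrite('pics/w7.png',cv2.resize(d['img'],(800,500))[:,:,::-1])
import pickle; pickle.dump(d,open('w7.pkl','wb'))
H,W=d['depth'].shape; v,u=np.mgrid[:H,:W]; z=d['depth']
P=np.stack([(u-d['cx'])/d['f']*z,(v-d['cy'])/d['f']*z,z,np.ones_like(z)],-1)@d['T'].T
k=(P[...,2]>.006)&(P[...,2]<.02)&(abs(P[...,1]-.042)<.02)&(P[...,0]>.48)&(P[...,0]<.68)&(z>0)
Q=P[k]; print(Q[:,0].min(),Q[:,0].max())
for a in np.arange(.50,.66,.01):
    q=Q[abs(Q[:,0]-a)<.005]
    if len(q): print(a.round(3),len(q),np.percentile(q[:,1],[2,50,98]).round(4),np.percentile(q[:,2],95).round(4))
k=(P[...,2]>.028)&(P[...,2]<.04)&(abs(P[...,1]-.042)<.04)&(P[...,0]>.5)&(P[...,0]<.7)&(z>0)
print('roof x',np.percentile(P[k][:,0],[0.5,99.5]))
```

```text
[0.49150238 0.04298106 0.22000353] [0.7499574  0.3628395  0.23534232] 18.15
0.5115199423905031 0.6411872038477086
0.51 22 [0.0374 0.0415 0.0457] 0.0131
0.52 85 [0.036 0.042 0.048] 0.0155
0.53 97 [0.0359 0.0418 0.0477] 0.0165
0.54 101 [0.0356 0.0415 0.0475] 0.0157
0.55 104 [0.0344 0.0412 0.0472] 0.0155
0.56 30 [0.0354 0.0406 0.0458] 0.0142
0.57 11 [0.0353 0.0408 0.0463] 0.0143
0.58 98 [0.035  0.0407 0.0464] 0.0141
0.59 109 [0.0348 0.0404 0.0462] 0.0141
0.6 105 [0.0346 0.0402 0.0459] 0.0137
0.61 103 [0.0345 0.0401 0.0456] 0.0137
0.62 110 [0.0343 0.0398 0.0454] 0.0138
0.63 118 [0.033  0.0391 0.0451] 0.0136
0.64 93 [0.0329 0.0394 0.0457] 0.0177
roof x [0.55667929 0.65068847]
```

View pics/w7.png

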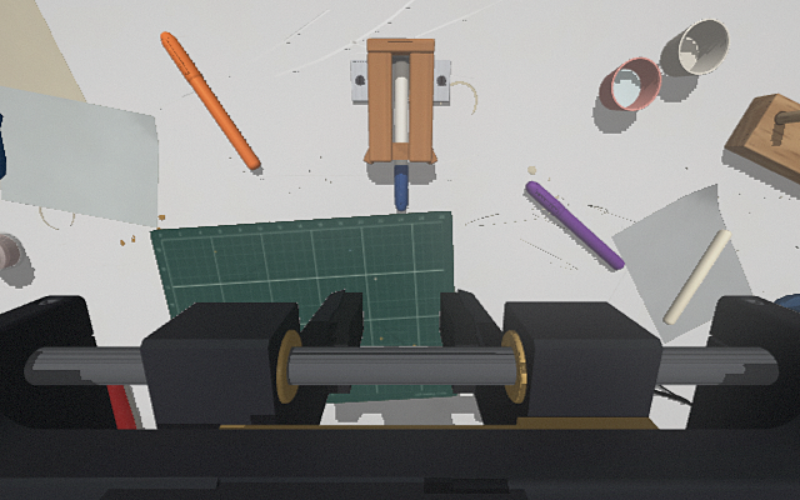

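The blue cap now sticks out of the mouth by about 45–46 mm, cap end at (401,205), with the white body in the bay against the stop. The other things are where they were.

```bash
python3 -c "
from h import *
print(env.close_job())"
```

```text
the job is handed in; nothing more can be done
None
```

The marker was drawn out, laid on the table clear of the dock and released, then put back white end first against the stop. The blue cap sticks out of the mouth by about 45 mm (46 mm expected), and the job was handed in at about 18 s.

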